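Count three culture plates out of the dispenser into a carrier

ROBOT

A 6-joint arm with a two-finger parallel gripper is mounted at the origin on a cart in front of the work surface, level with it; the furniture and walls round the work are solid. World frame = base frame: x ahead of the robot, y to its left, z up, the work surface at z = 0. Lengths are in m, angles in rad, forces in N, time in s.
With the tool pointing down it reaches from about 0.25 to 0.725 m from the base axis. Payload 4 kg.
Tool frame: the origin (TCP) lies on the centre line of the jaws, within the pads' length; the fingertips stand 22 mm ahead of it and the grasp point (between the pads) lies 3 mm ahead of it (bot.tip_reach is the distance from the TCP to the fingertips, in m); z points along the fingers, y is the line along which they close (so a half turn about z gives the same grasp; the last joint's range is limited). The gripper opens to 85 mm and grips with 20 to 120 N. Pads are 22 mm wide; open, the fingers measure 114 mm over their backs; the gripper's body (76 mm by 85 mm) begins 54 mm behind the grasp point. The pads swing forward as they close: fully open they stand 13 mm farther back than shut.
Start: joints at [-1.254, 0.241, 0.005, 1.335, 0, 1.571], TCP at [0.156, -0.475, 0.253] pointing down, gripper open.
Joint ranges: [-2.72, 2.72], [-1.05, 1.87], [-1.09, 1.28], [-1.99, 2.15], [-1.42, 1.44], [-3.14, 3.14]. Speed limits (rad/s): [2.79, 2.79, 3.14, 3.14, 3.14, 3.14].

INTERFACE

Orientations are given as a unit quaternion [x, y, z, w].
In Python, from workcell import bot gives the robot as it stands. The module is installed in compiled form; this text tells all that it offers.
- The arm moves only by the tool apply_moves, never from a script. Its argument "commands" is a list of rows, each a list of 4 numbers: the shift along the tool's x, y, z scaled (see below), then the turn about the tool's z scaled (see below). In form: [[tx, ty, tz, roll], ...]. A call has exactly 5 rows; each row shifts and turns the commanded pose from where the row before left it, along the tool's axes as they then stand; what a row does not reach is not made up. The controller multiplies each number of a shift by 20 mm and each number of a turn by 60 degrees. A row lasts 1/12 s, in which the tool goes at most 41.7 mm and 7.16 degrees, less where a joint would pass 70% of its speed; a pose out of reach is approached as far as the arm can. A call with a number of a shift or a turn outside -1 to 1 is refused whole. A call with a gripper value outside its range is refused whole. "claw" is the closure, from 0 (fully open) to 1 (shut), set as the call begins (left out, the last holds). The fingers move at their own pace and stop on an object; the grip force is fixed at half the most. Time passes only in rows, so rows that do not move let the fingers close, or fill a call up. It gives the time, the measured TCP pose, the force, the opening and the grip force at its end, in the units of the state.
- bot.get_obs(): the state, without advancing time (a new reading comes with each control period).
- bot.camera(name): name is "scene" or "top" or "wrist"; returns a dict with "image" (384x512x3 uint8, blue, green, red), "camera_matrix" (3x3 intrinsics, pixels), "R" (3x3) and "t" (3): a world point X has camera coordinates R X + t. Camera axes: x right, y down, z forward; pixel columns grow to the right and rows downward; lengths in m; the calibration is good to about 2 mm. A picture is of the moment at which its call begins. There is no depth.
- bot.job_done(): hands the job in; it is judged then, once.
The state is a dict: "clock": time; "joint_pos": joint angles; "joint_vel": joint speeds; "tau": joint torques, N m; "eef_pos": TCP position; "tool_rot": TCP orientation; "ft_force": force on the tool from outside, world axes, zero at the start; "ft_torque": the same for the moment, N m; "grip_width": finger opening in m; "grasp_force": force on a finger pad.
Only numpy, scipy, OpenCV 4.12 (cv2) and the standard library are available. Lean on these libraries where they do the work, as an engineer would, in place of code of your own. Each camera call takes 0.05 s, during which the arm holds its last target. There are 200 camera calls.

TASK

Slide the empty steel carrier up to the plate dispenser so that its open mouth meets the outlet, then work the dispenser's spring plunger to count exactly three plates into the carrier, leaving the other two in the magazine. Then slide the carrier with its three plates back, about a hand's width clear of the dispenser, and let go of it. Keep the plates untouched by the robot and leave the other things on the bench where they are.

Things in the scene. Friction and masses are not known exactly. Their poses are not given: they have to be found in the camera images.
- dispenser: Fixed plate dispenser: aluminium base 104 x 222 x 8 mm (y -186 to +36 mm) and a clear square magazine, 71 mm wide, top at 95 mm, with five plates stacked in it. Origin on the magazine's axis at the bench; plates leave along its +y; z up. A full plunger stroke pushes the lowest plate out under the front wall; once the plunger is home again the stack drops by one.
- outlet (a point): Middle of the front edge of the dispenser's base, at its upper face (8 mm over the bench), where plates leave; it lies at (0, 36, 8) mm in the dispenser's frame. Local +y is the direction in which plates leave.
- plunger (a joint): Plunger travel in m: 0 home (rear), 0.085 full stroke, moving along the dispenser's +y. A spring (3 to 8 N) brings it home when released. The pushing blade stops 11.5 mm past the edge of the outlet at full stroke; a shorter stroke leaves the plate half out.
- push_plate (a point): Centre of the rear face of the plunger's upright grey push plate (60 mm wide along the dispenser's x, 10 mm thick, 28 to 68 mm over the bench). It moves with the plunger; push it along the dispenser's +y. At home it lies at (0, -174, 48) mm in the dispenser's frame.
- carrier: Loose steel carrier, 0.4 kg: open-topped channel 262 mm long (its y), 68 mm wide inside, 74 outside, walls 22 mm high, floor 3 mm. Origin: centre of its underside. The -y end is the open mouth, flared to 100 mm, with a lip 6 mm high behind which plates drop; the +y end is closed and has an upright grey grip. Room for four plates in a row.
- carrier_mouth (a point): Middle of the carrier's mouth edge, at (0, -131, 6) mm in the carrier's frame; to dock, bring it against the outlet with the carrier's +y along the dispenser's +y.
- carrier_grip (a point): Point on the carrier's upright grip, at (0, 125, 52) mm in the carrier's frame. The grip is a plate 12 mm thick (along the carrier's y), 44 mm wide (along its x), its top 72 mm over the bench.
- plate_1: Covered round culture plate, 60 mm diameter, 15 mm high, 30 g; origin at the centre of its underside. Number 1 from the bottom of the stack in the magazine at the start.
- plate_2: Covered round culture plate, 60 mm diameter, 15 mm high, 30 g; origin at the centre of its underside. Number 2 from the bottom of the stack in the magazine at the start.
- plate_3: Covered round culture plate, 60 mm diameter, 15 mm high, 30 g; origin at the centre of its underside. Number 3 from the bottom of the stack in the magazine at the start.
- plate_4: Covered round culture plate, 60 mm diameter, 15 mm high, 30 g; origin at the centre of its underside. Number 4 from the bottom of the stack in the magazine at the start.
- plate_5: Covered round culture plate, 60 mm diameter, 15 mm high, 30 g; origin at the centre of its underside. Number 5 from the bottom of the stack in the magazine at the start.
- bench_timer: Round mechanical timer, 64 mm across, 31 mm high, in front of the dispenser; leave it. Origin under its centre.
- marker: Marker pen lying in front of the plunger, 136 mm long, 13 mm thick; leave it. Origin under its centre, length along its y.
- slide_box: Small slide box 34 x 82 x 31 mm behind the magazine; leave it. Origin under its centre.
- stain_bottle: Dropper bottle, 36 mm across, 104 mm high, behind the plunger; leave it. Origin under its centre.
- forceps: Steel forceps lying behind the carrier, 126 mm long, 9 mm high; leave them. Origin under the centre, length along y.
- gauze_roll: Gauze roll, 58 mm across, 50 mm high, behind the carrier; leave it. Origin under its centre.
Mind the look-alikes: they are no part of the job. What is shaped like the dispenser but purple is not meant. What is shaped like the plate_5 but purple is not meant.

How it is judged:
On the way, in this order (a step that is already met when the one before it is completed fails the run):
1. the carrier is docked: its mouth within 15 mm of the outlet, in line within 0.12 rad (horizontal distance between carrier_mouth and outlet below 0.015 m and angle between the y axis of carrier and the y axis of dispenser, either way round below 0.12 rad and height (world z) of carrier below 0.006 m), for 0.2 s.
2. the first plate lies in the carrier (y of plate_1 in the frame of carrier between -0.1025 and 0.095 m and x of plate_1 in the frame of carrier between -0.014 and 0.014 m and z of plate_1 in the frame of carrier between -0.002 and 0.008 m), for 0.1 s.
3. the second plate lies in the carrier (y of plate_2 in the frame of carrier between -0.1025 and 0.095 m and x of plate_2 in the frame of carrier between -0.014 and 0.014 m and z of plate_2 in the frame of carrier between -0.002 and 0.008 m), for 0.1 s.
4. the third plate lies in the carrier (y of plate_3 in the frame of carrier between -0.1025 and 0.095 m and x of plate_3 in the frame of carrier between -0.014 and 0.014 m and z of plate_3 in the frame of carrier between -0.002 and 0.008 m), for 0.1 s.
At the end, for the whole second after the job is handed in: Plates 1 to 3 lie flat on the carrier's floor behind its lip (within 8 mm); plates 4 and 5 are at the bottom of the magazine (12 mm); the plunger is home (5 mm); the carrier stands flat, its mouth over 50 mm from the outlet; all at rest (all of step 2 and all of step 3 and all of step 4 and horizontal distance between each of plate_4, plate_5 and dispenser below 0.012 m and z of plate_4 in the frame of dispenser below 0.012 m and z of plate_5 in the frame of dispenser below 0.027 m and value of joint plunger below 0.005 m and horizontal distance between carrier_mouth and outlet above 0.05 m and angle between carrier's own z axis and vertical below 0.05 rad and height (world z) of carrier between -0.006 and 0.006 m and linear speed of each of carrier, plate_1, plate_2, plate_3 below 0.02 m/s); the robot touches nothing.
It fails at once if the robot touches a plate (over 0.5 N) (contact force between any of the fingers, the arm and plate_1 above 0.5 N or contact force between any of the fingers, the arm and plate_2 above 0.5 N or contact force between any of the fingers, the arm and plate_3 above 0.5 N or contact force between any of the fingers, the arm and plate_4 above 0.5 N or contact force between any of the fingers, the arm and plate_5 above 0.5 N).
It fails at once if another thing on the bench is moved by more than 30 mm or knocked over (angle between any of stain_bottle, gauze_roll's own z axis and vertical above 0.5 rad or distance of any of bench_timer, marker, slide_box, stain_bottle, forceps, gauze_roll from where it was at the start of the episode above 0.03 m).
It also fails if it takes over 72 s, if anything falls off the work surface, if the arm or the gripper's body presses on something with over 40 N, if the wrist force passes 120 N, or if a joint passes its speed limit or range.

## Working session

There is one attempt and no reset: what is moved stays moved. The work goes in short steps, Python scripts to look and compute and a tool call to move; the robot and the scene stay as the last step left them, time stands still between calls to the robot, and variables do not carry over. Pictures are saved under pics/ and viewed, at most 13 in all, crops included, and the job is handed in when it is done.

Besides the shell and the picture viewer there is one more tool, called by a JSON object that holds its "api" and its "payload", one argument or row to a line. apply_moves: Moves the arm, as the interface text tells. Shifts and turns lie within -1 to 1; 1 stands for 20 mm of shift or 60 degrees of turn. Its arguments: {"type":"object","properties":{"commands":{"type":"array","items":{"type":"array","items":{"type":"number","minimum":-1,"maximum":1}}},"claw":{"type":"number"}},"required":["commands"]}

```bash
mkdir -p pics
cat > h.py <<'E'
import numpy as np, cv2
from workcell import bot
def snap(name, fn=None):
    c=bot.camera(name); 
    if fn: cv2.imwrite('pics/'+fn,c['image'])
    return c
def ray(c,u,v,z):
    K=np.array(c['camera_matrix']);R=np.array(c['R']);t=np.array(c['t'])
    o=-R.T@t; d=R.T@np.linalg.inv(K)@np.array([u,v,1.]); return o+d*(z-o[2])/d[2]
def proj(c,X):
    p=np.array(c['R'])@np.array(X)+np.array(c['t']); p=np.array(c['camera_matrix'])@p; return p[:2]/p[2]
E
python3 - <<'E'
from h import *
a=snap('top','top1.png');b=snap('scene','scene1.png')
for c in(a,b):print(np.array(c['camera_matrix']).round(1).tolist(),np.array(c['R']).round(3).tolist(),np.array(c['t']).round(3).tolist())
print(bot.get_obs())
E
```

```text
[[383.6, 0.0, 252.9], [0.0, 383.6, 189.9], [0.0, 0.0, 1.0]] [[0.017, -0.999, 0.028], [-0.983, -0.022, -0.181], [0.181, -0.025, -0.983]] [-0.007, 0.521, 1.061]
[[446.9, 0.0, 254.4], [0.0, 446.9, 191.5], [0.0, 0.0, 1.0]] [[0.871, -0.491, 0.002], [-0.303, -0.542, -0.784], [0.386, 0.682, -0.621]] [-0.443, 0.239, 1.513]
{'clock': 0.1, 'joint_pos': array([-1.25403114e+00,  2.41329875e-01,  3.82319870e-03,  1.33520840e+00,
       -4.48858034e-05,  1.57080294e+00]), 'joint_vel': array([-0.00011831, -0.00056836,  0.00319903, -0.00150696,  0.00011133,
        0.00122175]), 'tau': array([-2.23607567e-04, -3.73137331e+01,  2.53009915e+01,  1.08587512e-02,
        3.00070360e-05, -7.31137050e-06]), 'eef_pos': array([ 0.15556559, -0.47461068,  0.25249218]), 'tool_rot': array([ 9.87483738e-01,  1.57717933e-01, -1.73478920e-04, -9.43826750e-04]), 'ft_force': array([-0.3123353 , -0.14963336,  0.07532618]), 'ft_torque': array([ 0.02637345, -0.01312172, -0.05724862]), 'grasp_force': 0.0, 'grip_width': 0.08517333789665006}
```

View pics/top1.png

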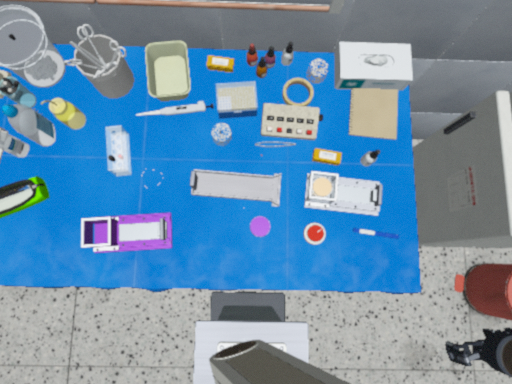

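View pics/scene1.png

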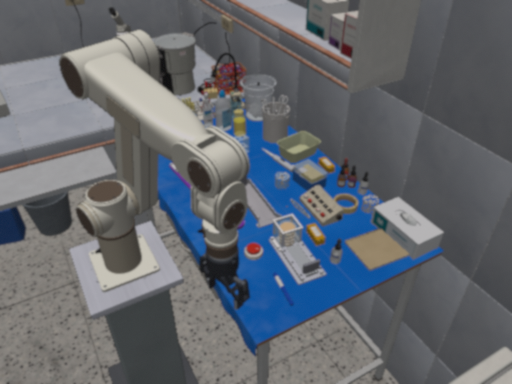

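The top view shows the dispenser at about (343,193) with its outlet facing left (magazine at 322,187, push plate near 375,195). The carrier is at (235,186), with its mouth at right (280,188) and grip at left (194,181). I'll enlarge this area to measure it.

Run:
```python
from h import *
im=cv2.imread('pics/top1.png')[160:225,180:400]
cv2.imwrite('pics/crop1.png',cv2.resize(im,None,fx=3.6,fy=3.6,interpolation=cv2.INTER_CUBIC))
```

```text
(no output)
```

View pics/crop1.png

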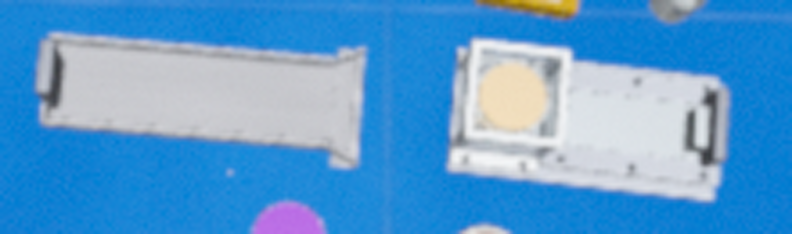

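```bash
cat > m.py <<'E'
from h import *
def lines(c,box):
    x0,y0,x1,y1=box; im=c['image'][y0:y1,x0:x1]
    hsv=cv2.cvtColor(im,cv2.COLOR_BGR2HSV)
    m=((hsv[...,1]<110)).astype(np.uint8)
    n,l,s,_=cv2.connectedComponentsWithStats(m); k=1+np.argmax(s[1:,4]); return (l==k).astype(np.uint8),s[k]+np.array([x0,y0,0,0,0])
if __name__=='__main__':
    c=snap('top')
    print('cam',(-np.array(c['R']).T@np.array(c['t'])).round(3))
    for nm,box,rng in (('carrier',(183,155,290,215),(202,268)),('disp',(298,160,395,225),(338,374))):
        m,s=lines(c,box); print(nm,s)
        U=[];L=[]
        for u in range(*rng):
            col=np.flatnonzero(m[:,u-box[0]])
            U.append((u,col[0]-.5+box[1]));L.append((u,col[-1]+.5+box[1]))
        for e,z in((U,.022 if nm=='carrier' else .008),(L,.022 if nm=='carrier' else .008)):
            W=np.array([ray(c,*p,z)[:2] for p in e]); f=np.polyfit(W[:,1],W[:,0],1); r=W[:,0]-np.polyval(f,W[:,1]); g=abs(r)<2*r.std()+1e-4
            print(' edge x=',np.polyfit(W[g,1],W[g,0],1).round(4),'std',r[g].std().round(4),'y',W[0,1].round(3),W[-1,1].round(3))
    P=lambda a,b,z:ray(c,180+a/3.6,160+b/3.6,z).round(4)[:2]
    print('carrier mouth',P(366,48,.014),P(356,166,.014),'tail',P(48,36,.022),P(42,122,.022),'grip top face',P(40,38,.072),P(37,93,.072))
    print('disp base', 'LL',P(448,171,.008),'LR',P(716,198,.008),'UL',P(459,45,.008),'UR',P(720,76,.008))
    print('mag top',[P(*q,.095).tolist() for q in((472,38),(573,46),(566,148),(467,138))])
    print('push top',[P(*q,.068).tolist() for q in((717,86),(728,86),(722,162),(711,162))])
    print('plate',P(514,97,.083))
E
python3 m.py
```

```text
cam [0.32  0.031 1.137]
carrier [ 190  169   92   38 2417]
 edge x= [0.0613 0.5755] std 0.0009 y 0.155 -0.038
 edge x= [0.0626 0.4965] std 0.0008 y 0.152 -0.039
disp [ 304  170   79   46 2733]
 edge x= [0.0949 0.6008] std 0.001 y -0.255 -0.362
 edge x= [0.0939 0.4932] std 0.0009 y -0.253 -0.357
carrier mouth [ 0.5798 -0.0831] [ 0.4801 -0.0752] tail [0.5818 0.1809] [0.5097 0.1825] grip top face [0.5683 0.1804] [0.5241 0.1807]
disp base LL [ 0.4784 -0.1522] LR [ 0.4605 -0.3753] UL [ 0.5856 -0.1622] UR [ 0.5641 -0.3831]
mag top [[0.571, -0.1575], [0.5665, -0.2365], [0.486, -0.2292], [0.4921, -0.1529]]
push top [[0.5429, -0.3583], [0.5431, -0.3672], [0.4818, -0.3597], [0.4816, -0.3509]]
plate [ 0.5273 -0.1922]
```

The carrier is at yaw 0.062 with its mouth at (0.530,-0.079) and grip at (0.546,0.176). The dispenser is at yaw 0.094 with its outlet at (0.532,-0.157) and push face at (0.512,-0.366). Next I'll turn the tool and move above the grip.

{"api": "apply_moves", "payload": {
  "commands": [
    [0, 0, 0, 0.09],
    [0, 0, 0, 0.09],
    [0, 0, 0, 0.09],
    [0, 0, 0, 0.09],
    [0, 0, 0, 0]
  ],
  "claw": 0
}}

```text
clock: 0.57
eef_pos: [0.1557, -0.4749, 0.2529]
tool_rot: [1.0, -0.031, -0.0, -0.0]
ft_force: [0.3, 0.4, -0.0]
grip_width: 0.0852
grasp_force: 0.0
```

{"api": "apply_moves", "payload": {
  "commands": [
    [0.5, -0.96, 0, 0],
    [0.5, -0.96, 0, 0],
    [0.5, -0.96, 0, 0],
    [0.5, -0.96, 0, 0],
    [0.5, -0.96, 0, 0]
  ]
}}

```text
clock: 0.98
eef_pos: [0.2117, -0.3813, 0.2531]
tool_rot: [1.0, -0.029, -0.0, -0.0]
ft_force: [0.3, -0.7, -0.1]
grip_width: 0.0853
grasp_force: 0.0
```

{"api": "apply_moves", "payload": {
  "commands": [
    [0.5, -0.96, 0, 0],
    [0.5, -0.96, 0, 0],
    [0.5, -0.96, 0, 0],
    [0.5, -0.96, 0, 0],
    [0.5, -0.96, 0, 0]
  ]
}}

```text
clock: 1.4
eef_pos: [0.2674, -0.2884, 0.2532]
tool_rot: [1.0, -0.029, -0.0, -0.0]
ft_force: [0.7, -0.0, -0.1]
grip_width: 0.0854
grasp_force: 0.0
```

{"api": "apply_moves", "payload": {
  "commands": [
    [0.5, -0.96, 0, 0],
    [0.5, -0.96, 0, 0],
    [0.5, -0.96, 0, 0],
    [0.5, -0.96, 0, 0],
    [0.5, -0.96, 0, 0]
  ]
}}

```text
clock: 1.82
eef_pos: [0.3231, -0.1956, 0.2533]
tool_rot: [1.0, -0.029, -0.0, -0.0]
ft_force: [0.7, -0.7, -0.6]
grip_width: 0.0855
grasp_force: 0.0
```

{"api": "apply_moves", "payload": {
  "commands": [
    [0.5, -0.96, 0, 0],
    [0.5, -0.96, 0, 0],
    [0.5, -0.96, 0, 0],
    [0.5, -0.96, 0, 0],
    [0.5, -0.96, 0, 0]
  ]
}}

```text
clock: 2.23
eef_pos: [0.3788, -0.1028, 0.2533]
tool_rot: [1.0, -0.029, -0.0, -0.0]
ft_force: [-0.6, 0.1, -0.6]
grip_width: 0.0853
grasp_force: 0.0
```

{"api": "apply_moves", "payload": {
  "commands": [
    [0.5, -0.96, 0, 0],
    [0.5, -0.96, 0, 0],
    [0.5, -0.96, 0, 0],
    [0.5, -0.96, 0, 0],
    [0.5, -0.96, 0, 0]
  ]
}}

```text
clock: 2.65
eef_pos: [0.4341, -0.0181, 0.2532]
tool_rot: [1.0, -0.022, -0.0, -0.004]
ft_force: [0.4, 0.3, -0.5]
grip_width: 0.0855
grasp_force: 0.0
```

{"api": "apply_moves", "payload": {
  "commands": [
    [0.5, -0.96, 0, 0],
    [0.5, -0.96, 0, 0],
    [0.5, -0.96, 0, 0],
    [0.5, -0.96, 0, 0],
    [0.5, -0.96, 0, 0]
  ]
}}

```text
clock: 3.07
eef_pos: [0.4863, 0.022, 0.2554]
tool_rot: [1.0, 0.01, -0.001, -0.025]
ft_force: [-0.2, -0.1, -0.2]
grip_width: 0.0856
grasp_force: 0.0
```

{"api": "apply_moves", "payload": {
  "commands": [
    [0.5, -0.96, 0, 0],
    [0.5, -0.96, 0, 0],
    [0.5, -0.96, 0, 0],
    [0.5, -0.96, 0, 0],
    [0, 0, 0, 0]
  ]
}}

```text
clock: 3.48
eef_pos: [0.5264, 0.0615, 0.2599]
tool_rot: [0.998, 0.038, -0.001, -0.04]
ft_force: [0.2, -0.0, -1.2]
grip_width: 0.0859
grasp_force: 0.0
```

```bash
python3 -c "
from h import *
o=bot.get_obs();print(o['joint_pos'].round(3),o['eef_pos'].round(4),o['tool_rot'].round(4))"
```

```text
[0.074 0.297 0.095 1.369 0.081 3.139] [0.5264 0.0615 0.2599] [ 0.9985  0.0379 -0.0012 -0.0402]
```

{"api": "apply_moves", "payload": {
  "commands": [
    [0, 0, 0, -0.11],
    [0, 0, 0, -0.11],
    [0, 0, 0, -0.11],
    [0, 0, 0, -0.11],
    [0, 0, 0, -0.11]
  ]
}}

```text
clock: 3.9
eef_pos: [0.5242, 0.06, 0.26]
tool_rot: [0.946, 0.322, 0.009, -0.039]
ft_force: [-1.2, -1.0, -0.2]
grip_width: 0.0856
grasp_force: 0.0
```

{"api": "apply_moves", "payload": {
  "commands": [
    [0, 0, 0, -0.11],
    [0, 0, 0, -0.11],
    [0, 0, 0, -0.11],
    [0, 0, 0, -0.11],
    [0, 0, 0, -0.11]
  ]
}}

```text
clock: 4.32
eef_pos: [0.5242, 0.0599, 0.26]
tool_rot: [0.816, 0.577, 0.02, -0.034]
ft_force: [0.4, 0.5, 0.1]
grip_width: 0.0852
grasp_force: 0.0
```

{"api": "apply_moves", "payload": {
  "commands": [
    [0, 0, 0, -0.11],
    [0, 0, 0, -0.11],
    [0, 0, 0, -0.11],
    [0, 0, 0, -0.11],
    [0, 0, 0, -0.11]
  ]
}}

```text
clock: 4.73
eef_pos: [0.5242, 0.0599, 0.26]
tool_rot: [0.618, 0.785, 0.029, -0.027]
ft_force: [0.4, -0.4, -0.4]
grip_width: 0.0854
grasp_force: 0.0
```

{"api": "apply_moves", "payload": {
  "commands": [
    [0, 0, 0, -0.11],
    [0, 0, 0, -0.11],
    [0, 0, 0, -0.11],
    [0, 0, 0, -0.11],
    [0, 0, 0, -0.11]
  ]
}}

```text
clock: 5.15
eef_pos: [0.5242, 0.0599, 0.26]
tool_rot: [0.37, 0.928, 0.035, -0.018]
ft_force: [0.6, 0.6, -0.4]
grip_width: 0.0851
grasp_force: 0.0
```

{"api": "apply_moves", "payload": {
  "commands": [
    [0, 0, 0, -0.11],
    [0, 0, 0, -0.11],
    [0, 0, 0, -0.11],
    [0, 0, 0, -0.11],
    [0, 0, 0, -0.11]
  ]
}}

```text
clock: 5.57
eef_pos: [0.5242, 0.0599, 0.26]
tool_rot: [0.091, 0.995, 0.039, -0.007]
ft_force: [-0.2, -0.1, 0.1]
grip_width: 0.0856
grasp_force: 0.0
```

{"api": "apply_moves", "payload": {
  "commands": [
    [0, 0, 0, -0.11],
    [0, 0, 0, -0.05],
    [0, 0, 0, 0],
    [0, 0, 0, 0],
    [0, 0, 0, 0]
  ]
}}

```text
clock: 5.98
eef_pos: [0.5243, 0.0604, 0.2601]
tool_rot: [0.011, 0.999, 0.04, -0.004]
ft_force: [-0.3, 0.3, 0.8]
grip_width: 0.0853
grasp_force: 0.0
```

```bash
cat > st.py <<'E'
from h import *
import sys
from scipy.spatial.transform import Rotation as Ro
o=bot.get_obs(); R=Ro.from_quat(o['tool_rot']).as_matrix()
print(o['clock'],'q',o['joint_pos'].round(3),'p',o['eef_pos'].round(4),'phi',np.arctan2(R[1,0],R[0,0]).round(4),'z',R[:,2].round(3),'f',o['ft_force'].round(1),o['grip_width'].round(4))
if len(sys.argv)>1:
    t=np.array(list(map(float,sys.argv[1:4]))); print('units of tool shift',(R.T@(t-o['eef_pos'])/.02).round(3))
E
python3 st.py .546 .176 .15
```

```text
Traceback (most recent call last):
  File "st.py", line 5, in <module>
    print(o['clock'],'q',o['joint_pos'].round(3),'p',o['eef_pos'].round(4),'phi',np.arctan2(R[1,0],R[0,0]).round(4),'z',R[:,2].round(3),'f',o['ft_force'].round(1),o['grip_width'].round(4))
                                                                                                                                                                   ^^^^^^^^^^^^^^^^^^^^^
AttributeError: 'float' object has no attribute 'round'
```

```bash
sed -i "s/o\['grip_width'\].round(4)/round(o['grip_width'],4)/" st.py; python3 st.py .546 .176 .15
```

```text
5.9833 q [0.072 0.293 0.091 1.369 0.08  0.094] p [0.5243 0.0604 0.2601] phi 3.1202 z [-0.007  0.079 -0.997] f [-0.3  0.3  0.8] 0.0853
units of tool shift [-1.008  5.347  5.94 ]
```

The tool picked up a 4.5° tilt when joint 6 saturated. Rolling into the opposite limit should reverse it.

{"api": "apply_moves", "payload": {
  "commands": [
    [0, 0, 0, -0.11],
    [0, 0, 0, -0.11],
    [0, 0, 0, -0.11],
    [0, 0, 0, -0.11],
    [0, 0, 0, -0.11]
  ]
}}

```text
clock: 6.4
eef_pos: [0.5243, 0.0608, 0.2602]
tool_rot: [-0.276, 0.96, 0.039, 0.008]
ft_force: [-0.1, 0.5, 0.9]
grip_width: 0.0857
grasp_force: 0.0
```

{"api": "apply_moves", "payload": {
  "commands": [
    [0, 0, 0, -0.11],
    [0, 0, 0, -0.11],
    [0, 0, 0, -0.11],
    [0, 0, 0, -0.11],
    [0, 0, 0, -0.11]
  ]
}}

```text
clock: 6.82
eef_pos: [0.5243, 0.0608, 0.2602]
tool_rot: [-0.538, 0.842, 0.035, 0.019]
ft_force: [-0.5, -1.6, -0.1]
grip_width: 0.0854
grasp_force: 0.0
```

{"api": "apply_moves", "payload": {
  "commands": [
    [0, 0, 0, -0.11],
    [0, 0, 0, -0.11],
    [0, 0, 0, -0.11],
    [0, 0, 0, -0.11],
    [0, 0, 0, -0.11]
  ]
}}

```text
clock: 7.23
eef_pos: [0.5243, 0.0608, 0.2602]
tool_rot: [0.755, -0.655, -0.028, -0.028]
ft_force: [0.8, -0.5, 0.1]
grip_width: 0.0854
grasp_force: 0.0
```

{"api": "apply_moves", "payload": {
  "commands": [
    [0, 0, 0, -0.11],
    [0, 0, 0, -0.11],
    [0, 0, 0, -0.11],
    [0, 0, 0, -0.11],
    [0, 0, 0, -0.11]
  ]
}}

```text
clock: 7.65
eef_pos: [0.5243, 0.0607, 0.2602]
tool_rot: [0.91, -0.413, -0.019, -0.035]
ft_force: [0.3, -0.0, 0.2]
grip_width: 0.0856
grasp_force: 0.0
```

{"api": "apply_moves", "payload": {
  "commands": [
    [0, 0, 0, -0.11],
    [0, 0, 0, -0.11],
    [0, 0, 0, -0.11],
    [0, 0, 0, -0.11],
    [0, 0, 0, -0.11]
  ]
}}

```text
clock: 8.07
eef_pos: [0.5243, 0.0608, 0.2602]
tool_rot: [0.99, -0.138, -0.009, -0.039]
ft_force: [-0.4, 0.1, 0.1]
grip_width: 0.0854
grasp_force: 0.0
```

{"api": "apply_moves", "payload": {
  "commands": [
    [0, 0, 0, -0.11],
    [0, 0, 0, -0.11],
    [0, 0, 0, -0.11],
    [0, 0, 0, -0.1],
    [0, 0, 0, 0]
  ]
}}

```text
clock: 8.48
eef_pos: [0.5206, 0.0885, 0.2603]
tool_rot: [0.997, 0.067, 0.001, -0.031]
ft_force: [0.4, 0.8, -0.6]
grip_width: 0.085
grasp_force: 0.0
```

```bash
python3 st.py
```

```text
8.4833 q [ 0.136  0.288  0.085  1.361  0.061 -3.14 ] p [0.5206 0.0885 0.2603] phi 0.1345 z [-0.001  0.061 -0.998] f [ 0.4  0.8 -0.6] 0.085
```

{"api": "apply_moves", "payload": {
  "commands": [
    [0, 0, 0, -0.11],
    [0, 0, 0, -0.11],
    [0, 0, 0, -0.11],
    [0, 0, 0, 0],
    [0, 0, 0, 0]
  ]
}}

```text
clock: 8.9
eef_pos: [0.4957, 0.1755, 0.2602]
tool_rot: [0.985, 0.173, 0.01, 0.006]
ft_force: [0.1, -0.2, 0.4]
grip_width: 0.0853
grasp_force: 0.0
```

```bash
python3 st.py
```

```text
8.9 q [ 0.348  0.276  0.07   1.348 -0.015 -3.14 ] p [0.4957 0.1755 0.2602] phi 0.347 z [ 0.021 -0.009 -1.   ] f [ 0.1 -0.2  0.4] 0.0853
```

{"api": "apply_moves", "payload": {
  "commands": [
    [0, 0, 0, 0.113],
    [0, 0, 0, 0.113],
    [0, 0, 0, 0.113],
    [0, 0, 0, 0.113],
    [0, 0, 0, 0.113]
  ]
}}

```text
clock: 9.32
eef_pos: [0.4968, 0.1725, 0.2602]
tool_rot: [0.992, -0.128, 0.011, 0.003]
ft_force: [0.8, -0.2, -0.8]
grip_width: 0.0854
grasp_force: 0.0
```

{"api": "apply_moves", "payload": {
  "commands": [
    [0, 0, 0, 0.113],
    [0, 0, 0, 0.113],
    [0, 0, 0, 0.113],
    [0, 0, 0, 0.113],
    [0, 0, 0, 0.113]
  ]
}}

```text
clock: 9.73
eef_pos: [0.4968, 0.1724, 0.2602]
tool_rot: [0.911, -0.412, 0.011, -0.0]
ft_force: [0.5, 0.1, 0.2]
grip_width: 0.0852
grasp_force: 0.0
```

{"api": "apply_moves", "payload": {
  "commands": [
    [0, 0, 0, 0.113],
    [0, 0, 0, 0.113],
    [0, 0, 0, 0.113],
    [0, 0, 0, 0.113],
    [0, 0, 0, 0.113]
  ]
}}

```text
clock: 10.15
eef_pos: [0.4968, 0.1724, 0.2602]
tool_rot: [0.752, -0.659, 0.011, -0.004]
ft_force: [0.0, 0.0, 0.8]
grip_width: 0.0854
grasp_force: 0.0
```

{"api": "apply_moves", "payload": {
  "commands": [
    [0, 0, 0, 0.113],
    [0, 0, 0, 0.113],
    [0, 0, 0, 0.113],
    [0, 0, 0, 0.113],
    [0, 0, 0, 0.113]
  ]
}}

```text
clock: 10.57
eef_pos: [0.4968, 0.1724, 0.2602]
tool_rot: [-0.527, 0.85, -0.009, 0.007]
ft_force: [-0.9, -0.1, 0.1]
grip_width: 0.0854
grasp_force: 0.0
```

{"api": "apply_moves", "payload": {
  "commands": [
    [0, 0, 0, 0.113],
    [0, 0, 0, 0.113],
    [0, 0, 0, 0.113],
    [0, 0, 0, 0.113],
    [0, 0, 0, 0.113]
  ]
}}

```text
clock: 10.98
eef_pos: [0.4968, 0.1724, 0.2602]
tool_rot: [-0.256, 0.967, -0.007, 0.009]
ft_force: [-0.2, 0.6, -0.3]
grip_width: 0.0856
grasp_force: 0.0
```

{"api": "apply_moves", "payload": {
  "commands": [
    [0, 0, 0, 0.113],
    [0, 0, 0, 0.113],
    [0, 0, 0, 0.113],
    [0, 0, 0, 0.113],
    [0, 0, 0, 0.113]
  ]
}}

```text
clock: 11.4
eef_pos: [0.4968, 0.1724, 0.2602]
tool_rot: [0.037, 0.999, -0.004, 0.011]
ft_force: [0.8, 0.4, -0.1]
grip_width: 0.0857
grasp_force: 0.0
```

```bash
python3 st.py .546 .176 .055
```

```text
11.4 q [ 0.342  0.276  0.07   1.348 -0.015  0.416] p [0.4968 0.1724 0.2602] phi 3.0682 z [ 0.021 -0.009 -1.   ] f [ 0.8  0.4 -0.1] 0.0857
units of tool shift [-2.217  0.437 10.308]
```

{"api": "apply_moves", "payload": {
  "commands": [
    [-0.44, 0.09, 1, -0.011],
    [-0.44, 0.09, 1, 0],
    [-0.44, 0.09, 1, 0],
    [-0.44, 0.09, 1, 0],
    [-0.44, 0.09, 1, 0]
  ]
}}

```text
clock: 11.82
eef_pos: [0.5438, 0.178, 0.1603]
tool_rot: [0.028, 1.0, -0.004, 0.011]
ft_force: [-0.0, 0.2, 0.4]
grip_width: 0.0852
grasp_force: 0.0
```

{"api": "apply_moves", "payload": {
  "commands": [
    [0, 0, 0.7, 0],
    [0, 0, 0.7, 0],
    [0, 0, 0.5, 0],
    [0, 0, 0, 0],
    [0, 0, 0, 0]
  ]
}}

```text
clock: 12.23
eef_pos: [0.5436, 0.1784, 0.1228]
tool_rot: [0.027, 1.0, -0.004, 0.01]
ft_force: [-0.9, 1.0, 0.4]
grip_width: 0.0853
grasp_force: 0.0
```

```bash
python3 st.py .546 .176 .055
python3 - <<'E'
from h import *
a=snap('wrist');b=snap('top')
for P in((.546,.176,.072),(.53,-.079,.006),(.532,-.157,.008)): print(proj(a,P).round(0),proj(b,P).round(1))
im=np.hstack([cv2.resize(a['image'],(400,300)),cv2.resize(b['image'][140:230,180:300],(400,300))])
cv2.imwrite('pics/w1.png',im)
E
```

```text
12.2333 q [ 0.324  0.456 -0.036  1.063 -0.015  0.379] p [0.5436 0.1784 0.1228] phi 3.0873 z [ 0.02  -0.009 -1.   ] f [-0.9  1.   0.4] 0.0853
units of tool shift [-0.059 -0.084  3.394]
[254. 222.] [192.3 178.3]
[-16. 191.] [280.  190.1]
[-98. 198.] [305.9 189.9]
```

View pics/w1.png

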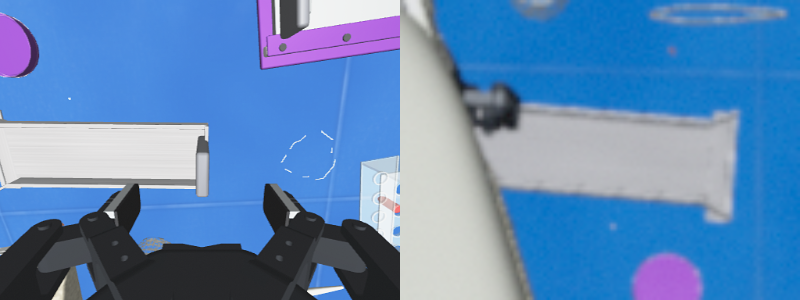

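Wrist view: the fingers straddle the grip, which shows at about (252-267, 175-250) in full-resolution pixels, a few mm from my prediction. I'll enlarge it to refine.

Run:
```python
from h import *
a=snap('wrist'); np.save('w.npy',a['image'])
cv2.imwrite('pics/w2.png',cv2.resize(a['image'][140:260,170:310],None,fx=5,fy=5,interpolation=cv2.INTER_CUBIC))
for u,v in((256,175),(268,175),(268,250),(256,250),(262,212)): print(u,v,ray(a,u,v,.072).round(4)[:2])
```

```text
256 175 [0.5141 0.18  ]
268 175 [0.5145 0.1879]
268 250 [0.5701 0.1856]
256 250 [0.5696 0.1769]
262 212 [0.5405 0.1827]
```

View pics/w2.png

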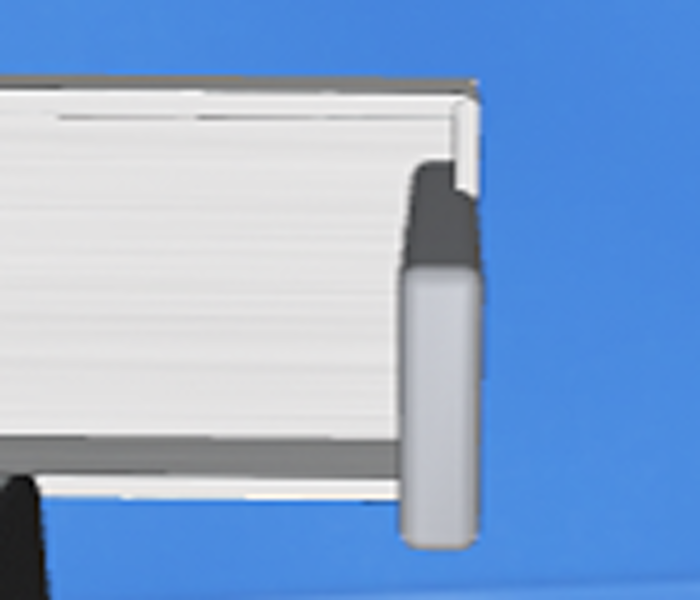

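{"api": "apply_moves", "payload": {
  "commands": [
    [-0.1, 0.09, 0.7, 0],
    [0, 0, 0.7, 0],
    [0, 0, 0.7, 0],
    [0, 0, 0.7, 0],
    [0, 0, 0.6, 0]
  ]
}}

```text
clock: 12.8
eef_pos: [0.5478, 0.1807, 0.0556]
tool_rot: [0.026, 1.0, -0.004, 0.012]
ft_force: [0.6, 0.9, 0.1]
grip_width: 0.0857
grasp_force: 0.0
```

{"api": "apply_moves", "payload": {
  "commands": [
    [0, 0, 0, 0],
    [0, 0, 0, 0],
    [0, 0, 0, 0],
    [0, 0, 0, 0],
    [0, 0, 0, 0]
  ],
  "claw": 1
}}

```text
clock: 13.22
eef_pos: [0.548, 0.1807, 0.0565]
tool_rot: [0.026, 1.0, -0.004, 0.012]
ft_force: [0.2, 0.7, -0.8]
grip_width: 0.0256
grasp_force: 0.0
```

{"api": "apply_moves", "payload": {
  "commands": [
    [0, 0, 0, 0],
    [0, 0, 0, 0],
    [0, 0, 0, 0],
    [0, 0, 0, 0],
    [0, 0, 0, 0]
  ]
}}

```text
clock: 13.63
eef_pos: [0.5479, 0.1804, 0.0563]
tool_rot: [0.026, 1.0, -0.004, 0.012]
ft_force: [-0.8, -1.5, 5.5]
grip_width: 0.011
grasp_force: 59.6
```

```bash
python3 st.py; python3 m.py|sed -n 2,4p
```

```text
13.6333 q [ 0.325  0.532 -0.106  0.914 -0.015  0.378] p [0.5479 0.1804 0.0563] phi 3.0887 z [ 0.023 -0.008 -1.   ] f [-0.8 -1.5  5.5] 0.011
carrier [ 183  155   98   60 3393]
 edge x= [0.0499 0.5773] std 0.0009 y 0.155 -0.038
 edge x= [-0.2322  0.5024] std 0.0161 y 0.15 -0.039
```

{"api": "apply_moves", "payload": {
  "commands": [
    [0, 0, 0, 0.01],
    [0, 0, 0, 0.01],
    [0, 0, 0, 0.01],
    [0, 0, 0, 0.01],
    [0, 0, 0, 0]
  ]
}}

```text
clock: 14.1
eef_pos: [0.548, 0.1806, 0.0563]
tool_rot: [0.048, 0.999, -0.003, 0.012]
ft_force: [-1.1, -1.3, 4.7]
grip_width: 0.0114
grasp_force: 59.8
```

{"api": "apply_moves", "payload": {
  "commands": [
    [-0.08, -0.3, 0.004, 0],
    [-0.08, -0.36, 0.004, 0],
    [-0.08, -0.36, 0.004, 0],
    [-0.08, -0.36, 0.004, 0],
    [-0.08, -0.36, 0.004, 0]
  ]
}}

```text
clock: 14.52
eef_pos: [0.5528, 0.1468, 0.0563]
tool_rot: [0.047, 0.999, -0.001, 0.012]
ft_force: [-0.5, 5.8, 4.6]
grip_width: 0.0108
grasp_force: 59.9
```

{"api": "apply_moves", "payload": {
  "commands": [
    [-0.08, -0.36, 0.004, 0],
    [-0.08, -0.36, 0.004, 0],
    [-0.08, -0.36, 0.004, 0],
    [-0.08, -0.36, 0.004, 0],
    [-0.08, -0.36, 0.004, 0]
  ]
}}

```text
clock: 14.93
eef_pos: [0.5573, 0.1101, 0.0563]
tool_rot: [0.047, 0.999, -0.002, 0.012]
ft_force: [-0.1, 6.0, 5.1]
grip_width: 0.0111
grasp_force: 60.0
```

```bash
python3 st.py
python3 - <<'E'
from h import *
a=snap('top')
cv2.imwrite('pics/t2.png',cv2.resize(a['image'][155:225,240:400],None,fx=5,fy=5,interpolation=cv2.INTER_CUBIC))
E
```

```text
14.9333 q [ 0.199  0.516 -0.135  0.898 -0.009  0.293] p [0.5573 0.1101 0.0563] phi 3.0483 z [ 0.023 -0.004 -1.   ] f [-0.1  6.   5.1] 0.0111
```

View pics/t2.png

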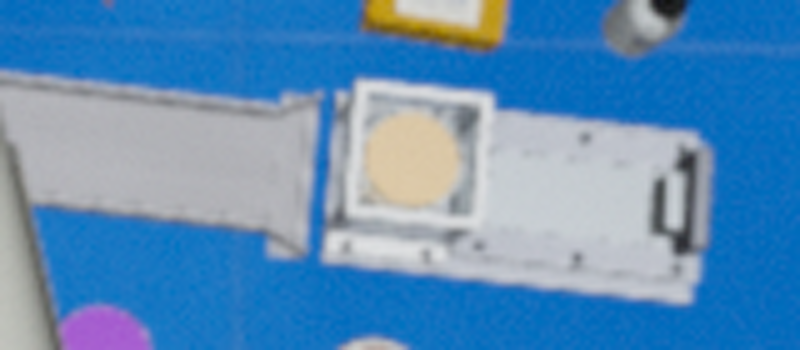

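Gap is about 9 mm, parallel and centred (mouth edge (321,95)-(306,258), base edge (337,90)-(322,263)). Closing slowly.

{"api": "apply_moves", "payload": {
  "commands": [
    [0, -0.1, 0, 0],
    [0, -0.1, 0, 0],
    [0, -0.1, 0, 0],
    [0, -0.05, 0, 0],
    [0, 0, 0, 0]
  ]
}}

```text
clock: 15.4
eef_pos: [0.5569, 0.1029, 0.0563]
tool_rot: [0.047, 0.999, -0.002, 0.012]
ft_force: [0.6, 3.8, 4.8]
grip_width: 0.0115
grasp_force: 59.9
```

{"api": "apply_moves", "payload": {
  "commands": [
    [0, -0.02, 0, 0],
    [0, -0.02, 0, 0],
    [0, -0.02, 0, 0],
    [0, -0.02, 0, 0],
    [0, 0, 0, 0]
  ]
}}

```text
clock: 15.82
eef_pos: [0.5568, 0.1016, 0.0563]
tool_rot: [0.047, 0.999, -0.002, 0.012]
ft_force: [0.9, 5.4, 5.6]
grip_width: 0.011
grasp_force: 59.9
```

{"api": "apply_moves", "payload": {
  "commands": [
    [0, -0.025, 0, 0],
    [0, -0.025, 0, 0],
    [0, -0.025, 0, 0],
    [0, -0.025, 0, 0],
    [0, 0, 0, 0]
  ]
}}

```text
clock: 16.23
eef_pos: [0.5566, 0.1001, 0.0563]
tool_rot: [0.046, 0.999, -0.001, 0.012]
ft_force: [1.4, 6.9, 4.7]
grip_width: 0.0113
grasp_force: 59.8
```

Run:
```python
from h import *
a=snap('top')
cv2.imwrite('pics/t3.png',cv2.resize(a['image'][165:215,285:325],None,fx=12,fy=12,interpolation=cv2.INTER_CUBIC))
```

```text
(no output)
```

View pics/t3.png

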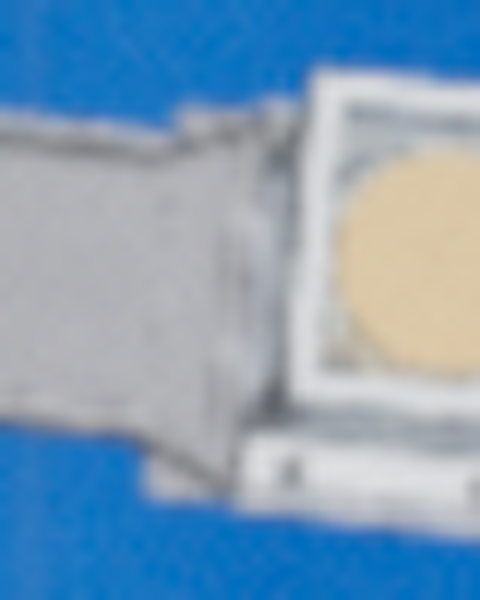

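The mouth now meets the outlet with no visible gap. I'll press slightly, release, rise and travel behind the plunger.

{"api": "apply_moves", "payload": {
  "commands": [
    [0, -0.025, 0, 0],
    [0, -0.025, 0, 0],
    [0, -0.015, 0, 0],
    [0, 0, 0, 0],
    [0, 0, 0, 0]
  ]
}}

```text
clock: 16.7
eef_pos: [0.5566, 0.1001, 0.0563]
tool_rot: [0.046, 0.999, -0.0, 0.012]
ft_force: [1.1, 9.5, 3.2]
grip_width: 0.0112
grasp_force: 59.8
```

{"api": "apply_moves", "payload": {
  "commands": [
    [0, 0, 0, 0],
    [0, 0, 0, 0],
    [0, 0, 0, 0],
    [0, 0, 0, 0],
    [0, 0, 0, 0]
  ],
  "claw": 0
}}

```text
clock: 17.12
eef_pos: [0.555, 0.0961, 0.0549]
tool_rot: [0.048, 0.999, -0.004, 0.01]
ft_force: [0.0, 0.5, 0.7]
grip_width: 0.071
grasp_force: 0.0
```

{"api": "apply_moves", "payload": {
  "commands": [
    [0, 0, -0.5, 0],
    [0, 0, -1, 0],
    [0, 0, -1, 0],
    [0, 0, -1, 0],
    [0, 0, -1, 0]
  ]
}}

```text
clock: 17.53
eef_pos: [0.5533, 0.0971, 0.1468]
tool_rot: [0.047, 0.999, -0.004, 0.011]
ft_force: [-0.5, 0.6, 0.6]
grip_width: 0.0857
grasp_force: 0.0
```

```bash
python3 st.py 0.508 -0.42 0.18; python3 m.py|sed -n 2,8p
```

```text
17.5333 q [ 0.18   0.414 -0.036  1.102 -0.012  0.275] p [0.5533 0.0971 0.1468] phi 3.0467 z [ 0.021 -0.009 -1.   ] f [-0.5  0.6  0.6] 0.0857
units of tool shift [ -0.232 -25.965  -1.48 ]
carrier [ 183  155  107   60 5084]
 edge x= [0.3206 0.5953] std 0.0102 y 0.157 -0.038
 edge x= [-0.1888  0.4681] std 0.0131 y 0.15 -0.039
disp [ 298  171   85   45 2975]
 edge x= [0.0949 0.6008] std 0.001 y -0.255 -0.362
 edge x= [0.0877 0.4915] std 0.0009 y -0.253 -0.357
carrier mouth [ 0.5798 -0.0831] [ 0.4801 -0.0752] tail [0.5818 0.1809] [0.5097 0.1825] grip top face [0.5683 0.1804] [0.5241 0.1807]
```

{"api": "apply_moves", "payload": {
  "commands": [
    [0, 0, -0.75, 0],
    [0, 0, -0.75, 0],
    [0, -1, 0, 0],
    [0, -1, 0, 0],
    [0, -1, 0, 0]
  ],
  "claw": 1
}}

```text
clock: 18.0
eef_pos: [0.5472, 0.0374, 0.1766]
tool_rot: [0.047, 0.999, -0.004, 0.011]
ft_force: [-0.7, 0.6, -1.4]
grip_width: 0.0251
grasp_force: 0.0
```

{"api": "apply_moves", "payload": {
  "commands": [
    [0, -1, 0, 0],
    [0, -1, 0, 0],
    [0, -1, 0, 0],
    [0, -1, 0, 0],
    [0, -1, 0, 0]
  ]
}}

```text
clock: 18.42
eef_pos: [0.5374, -0.0628, 0.1768]
tool_rot: [0.047, 0.999, -0.004, 0.011]
ft_force: [0.1, -1.0, 0.5]
grip_width: -0.0001
grasp_force: 0.0
```

{"api": "apply_moves", "payload": {
  "commands": [
    [0, -1, 0, 0],
    [0, -1, 0, 0],
    [0, -1, 0, 0],
    [0, -1, 0, 0],
    [0, -1, 0, 0]
  ]
}}

```text
clock: 18.83
eef_pos: [0.5279, -0.1624, 0.1775]
tool_rot: [0.047, 0.999, -0.004, 0.011]
ft_force: [-0.1, -0.5, -0.6]
grip_width: -0.0002
grasp_force: 0.0
```

{"api": "apply_moves", "payload": {
  "commands": [
    [0, -1, 0, 0],
    [0, -1, 0, 0],
    [0, -1, 0, 0],
    [0, -1, 0, 0],
    [0, -1, 0, 0]
  ]
}}

```text
clock: 19.25
eef_pos: [0.5184, -0.2619, 0.1781]
tool_rot: [0.047, 0.999, -0.004, 0.011]
ft_force: [0.9, 0.2, 0.3]
grip_width: 0.0
grasp_force: 0.0
```

{"api": "apply_moves", "payload": {
  "commands": [
    [0, -1, 0, 0],
    [0, -1, 0, 0],
    [0, -1, 0, 0],
    [0, -1, 0, 0],
    [0, -1, 0, 0]
  ]
}}

```text
clock: 19.67
eef_pos: [0.5089, -0.3614, 0.1787]
tool_rot: [0.047, 0.999, -0.004, 0.011]
ft_force: [-0.1, -0.0, -0.3]
grip_width: -0.0
grasp_force: 0.0
```

{"api": "apply_moves", "payload": {
  "commands": [
    [0, -1, 0, 0],
    [0, -1, 0, 0],
    [0, -1, 0, 0],
    [0, 0, 0, 0],
    [0, 0, 0, 0]
  ]
}}

```text
clock: 20.08
eef_pos: [0.503, -0.421, 0.1786]
tool_rot: [0.048, 0.999, -0.004, 0.011]
ft_force: [-0.8, 0.9, -0.4]
grip_width: -0.0
grasp_force: 0.0
```

```bash
python3 st.py 0.508 -0.412 0.062
python3 - <<'E'
from h import *
a=snap('top');w=snap('wrist');s=snap('scene')
c=s['image'][210:310,220:360]
cv2.imwrite('pics/t4.png',np.hstack([cv2.resize(w['image'],(400,300)),cv2.resize(c,(400,300))]))
print(proj(w,(.5123,-.366,.068)),proj(a,(.5123,-.366,.068)))
E
```

```text
20.0833 q [-0.7    0.573  0.311  1.287  0.007 -0.603] p [ 0.503  -0.421   0.1786] phi 3.045 z [ 0.021 -0.008 -1.   ] f [-0.8  0.9 -0.4] -0.0
units of tool shift [-0.079  0.507  5.829]
[317.54888045 197.71904976] [382.29126508 194.46165848]
```

View pics/t4.png

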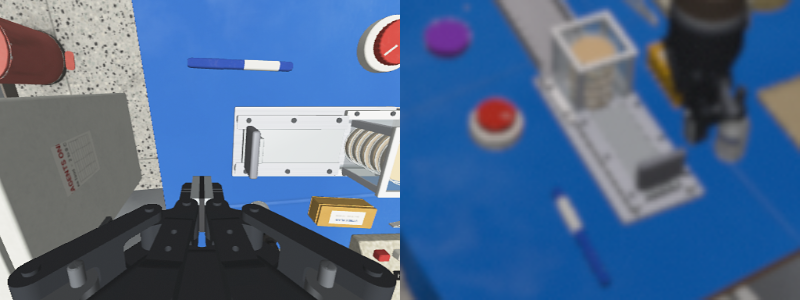

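Wrist view: the push plate top is at about (319,196), as predicted, and the marker and box are clear. Descending behind it.

{"api": "apply_moves", "payload": {
  "commands": [
    [-0.1, 0.6, 0.5, 0],
    [0, 0.5, 0.5, 0],
    [0, 0, 1, 0],
    [0, 0, 1, 0],
    [0, 0, 1, 0]
  ]
}}

```text
clock: 20.65
eef_pos: [0.51, -0.3976, 0.0986]
tool_rot: [0.046, 0.999, -0.004, 0.011]
ft_force: [-0.7, -0.2, -0.1]
grip_width: 0.0001
grasp_force: 0.0
```

{"api": "apply_moves", "payload": {
  "commands": [
    [0, 0, 0.7, 0],
    [0, 0, 0.6, 0],
    [0, 0, 0.5, 0],
    [0, 0, 0, 0],
    [0, 0, 0, 0]
  ]
}}

```text
clock: 21.07
eef_pos: [0.5101, -0.3989, 0.0624]
tool_rot: [0.047, 0.999, -0.004, 0.01]
ft_force: [-0.1, 0.3, 0.9]
grip_width: 0.0
grasp_force: 0.0
```

{"api": "apply_moves", "payload": {
  "commands": [
    [0, 0.15, 0, 0],
    [0, 0.15, 0, 0],
    [0, 0.15, 0, 0],
    [0, 0.15, 0, 0],
    [0, 0.15, 0, 0]
  ]
}}

```text
clock: 21.48
eef_pos: [0.5118, -0.3842, 0.0631]
tool_rot: [0.047, 0.999, -0.004, 0.011]
ft_force: [-0.2, 0.1, 0.6]
grip_width: -0.0003
grasp_force: 0.0
```

```bash
python3 st.py
```

```text
21.4833 q [-0.647  0.63   0.093  1.011  0.006 -0.552] p [ 0.5118 -0.3842  0.0631] phi 3.0472 z [ 0.022 -0.009 -1.   ] f [-0.2  0.1  0.6] -0.0003
```

{"api": "apply_moves", "payload": {
  "commands": [
    [0, 0.25, 0, 0],
    [0, 0.25, 0, 0],
    [0, 0.25, 0, 0],
    [0, 0.25, 0, 0],
    [0, 0.25, 0, 0]
  ]
}}

```text
clock: 21.9
eef_pos: [0.5139, -0.3606, 0.0628]
tool_rot: [0.048, 0.999, -0.005, 0.011]
ft_force: [-1.7, -6.2, -0.1]
grip_width: 0.0001
grasp_force: 2.9
```

{"api": "apply_moves", "payload": {
  "commands": [
    [0, 0.25, 0, 0],
    [0, 0.25, 0, 0],
    [0, 0.25, 0, 0],
    [0, 0.25, 0, 0],
    [0, 0.25, 0, 0]
  ]
}}

```text
clock: 22.32
eef_pos: [0.5161, -0.3365, 0.0628]
tool_rot: [0.048, 0.999, -0.006, 0.011]
ft_force: [-1.4, -8.8, 0.4]
grip_width: -0.0
grasp_force: 4.1
```

{"api": "apply_moves", "payload": {
  "commands": [
    [0, 0.25, 0, 0],
    [0, 0.25, 0, 0],
    [0, 0.25, 0, 0],
    [0, 0.25, 0, 0],
    [0, 0.1, 0, 0]
  ]
}}

```text
clock: 22.73
eef_pos: [0.5182, -0.3143, 0.0628]
tool_rot: [0.048, 0.999, -0.006, 0.011]
ft_force: [-1.6, -7.5, 1.4]
grip_width: 0.0
grasp_force: 3.8
```

```bash
python3 st.py
```

```text
22.7333 q [-0.545  0.57  -0.017  0.958 -0.    -0.449] p [ 0.5182 -0.3143  0.0628] phi 3.0459 z [ 0.021 -0.013 -1.   ] f [-1.6 -7.5  1.4] 0.0
```

{"api": "apply_moves", "payload": {
  "commands": [
    [0, 0.2, 0, 0],
    [0, 0.15, 0, 0],
    [0, 0.15, 0, 0],
    [0, 0.1, 0, 0],
    [0, 0.1, 0, 0]
  ]
}}

```text
clock: 23.15
eef_pos: [0.5194, -0.301, 0.0627]
tool_rot: [0.048, 0.999, -0.006, 0.011]
ft_force: [-1.9, -8.2, 0.7]
grip_width: -0.0002
grasp_force: 4.2
```

{"api": "apply_moves", "payload": {
  "commands": [
    [0, 0.06, 0, 0],
    [0, 0.06, 0, 0],
    [0, 0.06, 0, 0],
    [0, 0.06, 0, 0],
    [0, 0, 0, 0]
  ]
}}

```text
clock: 23.57
eef_pos: [0.5199, -0.2962, 0.0627]
tool_rot: [0.048, 0.999, -0.006, 0.011]
ft_force: [-2.7, -6.9, 1.7]
grip_width: 0.0003
grasp_force: 3.9
```

{"api": "apply_moves", "payload": {
  "commands": [
    [0, 0.06, 0, 0],
    [0, 0.06, 0, 0],
    [0, 0.04, 0, 0],
    [0, 0, 0, 0],
    [0, 0, 0, 0]
  ]
}}

```text
clock: 23.98
eef_pos: [0.5202, -0.2931, 0.0627]
tool_rot: [0.048, 0.999, -0.006, 0.011]
ft_force: [-2.6, -8.5, 1.5]
grip_width: -0.0001
grasp_force: 4.1
```

{"api": "apply_moves", "payload": {
  "commands": [
    [0, 0.06, 0, 0],
    [0, 0.06, 0, 0],
    [0, 0.06, 0, 0],
    [0, 0, 0, 0],
    [0, 0, 0, 0]
  ]
}}

```text
clock: 24.4
eef_pos: [0.5202, -0.2922, 0.0629]
tool_rot: [0.049, 0.999, -0.009, 0.011]
ft_force: [-3.5, -14.8, 1.1]
grip_width: 0.0001
grasp_force: 7.4
```

```bash
python3 st.py
python3 - <<'E'
from h import *
s=snap('scene');a=snap('top')
cv2.imwrite('pics/t5.png',np.hstack([cv2.resize(a['image'][160:220,270:350],(400,300),interpolation=2),cv2.resize(s['image'][195:270,240:340],(400,300),interpolation=2)]))
E
```

```text
24.4 q [-0.509  0.553 -0.049  0.942 -0.007 -0.41 ] p [ 0.5202 -0.2922  0.0629] phi 3.0435 z [ 0.021 -0.019 -1.   ] f [ -3.5 -14.8   1.1] 0.0001
```

View pics/t5.png

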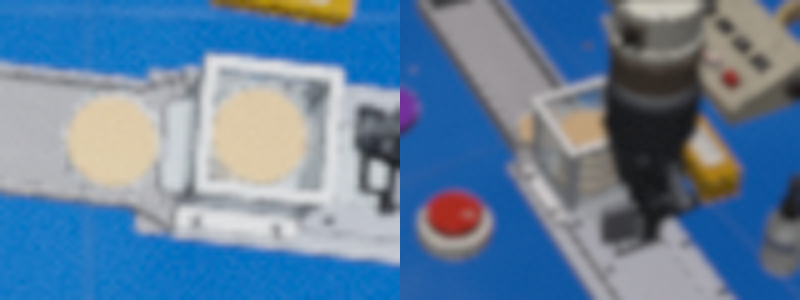

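Plate 1 is in the carrier (top-view crop (112,140)) and the plunger is at its stop. I'll retract and then make stroke 2.

{"api": "apply_moves", "payload": {
  "commands": [
    [0, -0.5, 0, 0],
    [0, -0.5, 0, 0],
    [0, -0.5, 0, 0],
    [0, -0.5, 0, 0],
    [0, -0.5, 0, 0]
  ]
}}

```text
clock: 24.92
eef_pos: [0.5161, -0.3376, 0.0623]
tool_rot: [0.047, 0.999, -0.004, 0.011]
ft_force: [-0.1, -1.2, 1.7]
grip_width: -0.0002
grasp_force: 1.0
```

{"api": "apply_moves", "payload": {
  "commands": [
    [0, -0.5, 0, 0],
    [0, -0.5, 0, 0],
    [0, -0.5, 0, 0],
    [0, -0.5, 0, 0],
    [0, -0.4, 0, 0]
  ]
}}

```text
clock: 25.33
eef_pos: [0.5112, -0.3853, 0.062]
tool_rot: [0.047, 0.999, -0.003, 0.01]
ft_force: [-0.1, -0.6, -0.3]
grip_width: 0.0002
grasp_force: 0.0
```

{"api": "apply_moves", "payload": {
  "commands": [
    [0, 0, 0, 0],
    [0, 0, 0, 0],
    [0, 0, 0, 0],
    [0, 0, 0, 0],
    [0, 0, 0, 0]
  ]
}}

```text
clock: 25.75
eef_pos: [0.5115, -0.3841, 0.0624]
tool_rot: [0.047, 0.999, -0.004, 0.011]
ft_force: [0.1, 0.6, 0.6]
grip_width: 0.0
grasp_force: 0.0
```

```bash
python3 st.py
cat > pl.py <<'E'
from h import *
c=snap('top');h=cv2.cvtColor(c['image'],cv2.COLOR_BGR2HSV)
m=cv2.inRange(h,(10,45,120),(28,160,255));m[:150]=0;m[225:]=0;m[:,:180]=0;m[:,345:]=0
n,l,s,ce=cv2.connectedComponentsWithStats(m)
for k in range(1,n):
    if s[k,4]>15: print(s[k].tolist(),ce[k].round(1),ray(c,*ce[k],.018)[:2].round(4))
E
python3 pl.py
```

```text
25.75 q [-0.647  0.631  0.094  1.011  0.006 -0.553] p [ 0.5115 -0.3841  0.0624] phi 3.0478 z [ 0.021 -0.008 -1.   ] f [0.1 0.6 0.6] 0.0
[318, 150, 22, 11, 60] [328.3 154.5] [ 0.641  -0.2243]
[313, 179, 18, 18, 250] [321.6 187.4] [ 0.5387 -0.2023]
[284, 180, 17, 17, 221] [291.9 187.8] [ 0.5353 -0.1134]
```

{"api": "apply_moves", "payload": {
  "commands": [
    [0, 0.25, 0, 0],
    [0, 0.25, 0, 0],
    [0, 0.25, 0, 0],
    [0, 0.25, 0, 0],
    [0, 0.25, 0, 0]
  ]
}}

```text
clock: 26.22
eef_pos: [0.5139, -0.3606, 0.0626]
tool_rot: [0.048, 0.999, -0.005, 0.011]
ft_force: [-1.9, -4.8, -0.7]
grip_width: -0.0002
grasp_force: 2.8
```

{"api": "apply_moves", "payload": {
  "commands": [
    [0, 0.25, 0, 0],
    [0, 0.25, 0, 0],
    [0, 0.25, 0, 0],
    [0, 0.25, 0, 0],
    [0, 0.25, 0, 0]
  ]
}}

```text
clock: 26.63
eef_pos: [0.5161, -0.3365, 0.0626]
tool_rot: [0.048, 0.999, -0.006, 0.011]
ft_force: [-1.9, -7.7, -0.9]
grip_width: -0.0
grasp_force: 3.9
```

{"api": "apply_moves", "payload": {
  "commands": [
    [0, 0.25, 0, 0],
    [0, 0.25, 0, 0],
    [0, 0.25, 0, 0],
    [0, 0.25, 0, 0],
    [0, 0.25, 0, 0]
  ]
}}

```text
clock: 27.05
eef_pos: [0.5184, -0.3119, 0.0626]
tool_rot: [0.048, 0.999, -0.006, 0.011]
ft_force: [-1.4, -7.3, -1.0]
grip_width: 0.0002
grasp_force: 4.1
```

{"api": "apply_moves", "payload": {
  "commands": [
    [0, 0.25, 0, 0],
    [0, 0.25, 0, 0],
    [0, 0.2, 0, 0],
    [0, 0.12, 0, 0],
    [0, 0.08, 0, 0]
  ]
}}

```text
clock: 27.47
eef_pos: [0.5201, -0.2941, 0.0626]
tool_rot: [0.048, 0.999, -0.006, 0.011]
ft_force: [-1.6, -8.5, -0.1]
grip_width: -0.0003
grasp_force: 4.3
```

{"api": "apply_moves", "payload": {
  "commands": [
    [0, 0.06, 0, 0],
    [0, 0.04, 0, 0],
    [0, 0.04, 0, 0],
    [0, 0, 0, 0],
    [0, 0, 0, 0]
  ]
}}

```text
clock: 27.88
eef_pos: [0.5203, -0.2923, 0.0627]
tool_rot: [0.048, 0.999, -0.007, 0.011]
ft_force: [-2.1, -10.6, -0.5]
grip_width: -0.0
grasp_force: 5.1
```

```bash
python3 st.py;python3 pl.py
```

```text
27.8833 q [-0.51   0.554 -0.047  0.944 -0.003 -0.414] p [ 0.5203 -0.2923  0.0627] phi 3.0451 z [ 0.021 -0.015 -1.   ] f [ -2.1 -10.6  -0.5] -0.0
[318, 150, 23, 11, 63] [328.4 154.6] [ 0.6407 -0.2246]
[264, 178, 17, 16, 219] [272.1 185.6] [ 0.5408 -0.0544]
[313, 179, 17, 18, 233] [320.5 187.6] [ 0.538  -0.1992]
[284, 180, 17, 17, 222] [291.8 188.1] [ 0.5344 -0.1131]
```

Two plates are in the carrier. Third stroke.

{"api": "apply_moves", "payload": {
  "commands": [
    [0, -0.5, 0, 0],
    [0, -0.5, 0, 0],
    [0, -0.5, 0, 0],
    [0, -0.5, 0, 0],
    [0, -0.5, 0, 0]
  ]
}}

```text
clock: 28.35
eef_pos: [0.5158, -0.34, 0.0624]
tool_rot: [0.047, 0.999, -0.004, 0.011]
ft_force: [-0.9, -3.0, 1.1]
grip_width: -0.0003
grasp_force: 1.1
```

{"api": "apply_moves", "payload": {
  "commands": [
    [0, -0.5, 0, 0],
    [0, -0.5, 0, 0],
    [0, -0.5, 0, 0],
    [0, -0.5, 0, 0],
    [0, -0.3, 0, 0]
  ]
}}

```text
clock: 28.77
eef_pos: [0.5112, -0.3858, 0.0621]
tool_rot: [0.048, 0.999, -0.003, 0.011]
ft_force: [0.5, 0.5, 0.7]
grip_width: 0.0003
grasp_force: 0.0
```

{"api": "apply_moves", "payload": {
  "commands": [
    [0, 0, 0, 0],
    [0, 0, 0, 0],
    [0, 0, 0, 0],
    [0, 0, 0, 0],
    [0, 0, 0, 0]
  ]
}}

```text
clock: 29.18
eef_pos: [0.5115, -0.3843, 0.0624]
tool_rot: [0.047, 0.999, -0.004, 0.011]
ft_force: [0.8, -0.0, 0.3]
grip_width: 0.0001
grasp_force: 0.0
```

{"api": "apply_moves", "payload": {
  "commands": [
    [0, 0.25, 0, 0],
    [0, 0.25, 0, 0],
    [0, 0.25, 0, 0],
    [0, 0.25, 0, 0],
    [0, 0.25, 0, 0]
  ]
}}

```text
clock: 29.6
eef_pos: [0.5139, -0.3605, 0.0626]
tool_rot: [0.048, 0.999, -0.005, 0.011]
ft_force: [0.3, -4.7, -1.4]
grip_width: -0.0
grasp_force: 2.6
```

{"api": "apply_moves", "payload": {
  "commands": [
    [0, 0.25, 0, 0],
    [0, 0.25, 0, 0],
    [0, 0.25, 0, 0],
    [0, 0.25, 0, 0],
    [0, 0.25, 0, 0]
  ]
}}

```text
clock: 30.02
eef_pos: [0.5162, -0.3363, 0.0626]
tool_rot: [0.048, 0.999, -0.006, 0.011]
ft_force: [-1.3, -6.9, -0.1]
grip_width: 0.0001
grasp_force: 3.7
```

{"api": "apply_moves", "payload": {
  "commands": [
    [0, 0.25, 0, 0],
    [0, 0.25, 0, 0],
    [0, 0.25, 0, 0],
    [0, 0.25, 0, 0],
    [0, 0.25, 0, 0]
  ]
}}

```text
clock: 30.43
eef_pos: [0.5184, -0.3118, 0.0626]
tool_rot: [0.048, 0.999, -0.006, 0.011]
ft_force: [-3.2, -7.8, -0.2]
grip_width: 0.0005
grasp_force: 4.1
```

{"api": "apply_moves", "payload": {
  "commands": [
    [0, 0.25, 0, 0],
    [0, 0.25, 0, 0],
    [0, 0.2, 0, 0],
    [0, 0.12, 0, 0],
    [0, 0.08, 0, 0]
  ]
}}

```text
clock: 30.85
eef_pos: [0.5201, -0.2941, 0.0626]
tool_rot: [0.048, 0.999, -0.006, 0.011]
ft_force: [-1.5, -8.3, -0.6]
grip_width: -0.0001
grasp_force: 4.3
```

{"api": "apply_moves", "payload": {
  "commands": [
    [0, 0.06, 0, 0],
    [0, 0.04, 0, 0],
    [0, 0.04, 0, 0],
    [0, 0, 0, 0],
    [0, 0, 0, 0]
  ]
}}

```text
clock: 31.27
eef_pos: [0.5202, -0.2923, 0.0626]
tool_rot: [0.048, 0.999, -0.007, 0.011]
ft_force: [-1.3, -10.3, -0.6]
grip_width: 0.0001
grasp_force: 5.2
```

```bash
python3 st.py;python3 pl.py
```

```text
31.2667 q [-0.511  0.554 -0.047  0.944 -0.003 -0.414] p [ 0.5202 -0.2923  0.0626] phi 3.0451 z [ 0.021 -0.015 -1.   ] f [ -1.3 -10.3  -0.6] 0.0001
[318, 150, 23, 11, 62] [328.4 154.5] [ 0.6408 -0.2247]
[244, 176, 17, 16, 219] [252.2 183.5] [0.5457 0.0052]
[264, 178, 17, 17, 223] [272.  185.8] [ 0.5401 -0.054 ]
[284, 180, 17, 16, 224] [292.1 187.6] [ 0.536  -0.1141]
[312, 180, 16, 17, 210] [319.6 188.3] [ 0.5358 -0.1965]
```

Three plates are in the carrier. Retract, lift and return over the carrier grip.

{"api": "apply_moves", "payload": {
  "commands": [
    [0, -0.5, 0, 0],
    [0, -0.5, 0, 0],
    [0, -0.5, 0, 0],
    [0, -0.5, 0, 0],
    [0, -0.5, 0, 0]
  ]
}}

```text
clock: 31.73
eef_pos: [0.5158, -0.3402, 0.0624]
tool_rot: [0.047, 0.999, -0.004, 0.011]
ft_force: [-1.5, -2.5, 2.7]
grip_width: -0.0
grasp_force: 1.2
```

{"api": "apply_moves", "payload": {
  "commands": [
    [0, -0.5, 0, 0],
    [0, -0.5, 0, 0],
    [0, -0.5, 0, 0],
    [0, -0.5, 0, 0],
    [0, -0.7, 0, 0]
  ]
}}

```text
clock: 32.15
eef_pos: [0.5105, -0.3928, 0.062]
tool_rot: [0.047, 0.999, -0.003, 0.01]
ft_force: [-0.1, 0.5, 0.1]
grip_width: -0.0
grasp_force: 0.0
```

{"api": "apply_moves", "payload": {
  "commands": [
    [0, -0.3, 0, 0],
    [0, 0, -0.5, 0],
    [0, 0, -1, 0],
    [0, 0, -1, 0],
    [0, 0, -1, 0]
  ]
}}

```text
clock: 32.57
eef_pos: [0.5084, -0.3977, 0.1335]
tool_rot: [0.047, 0.999, -0.003, 0.01]
ft_force: [-0.2, -0.4, 0.0]
grip_width: 0.0
grasp_force: 0.0
```

{"api": "apply_moves", "payload": {
  "commands": [
    [0, 0, -1, 0],
    [0, 0, -1, 0],
    [0, 0, -0.5, 0],
    [0, 0.7, 0, 0],
    [0, 1, 0, 0]
  ]
}}

```text
clock: 32.98
eef_pos: [0.5111, -0.3652, 0.1836]
tool_rot: [0.048, 0.999, -0.005, 0.012]
ft_force: [-0.1, 0.1, -0.6]
grip_width: -0.0001
grasp_force: 0.0
```

{"api": "apply_moves", "payload": {
  "commands": [
    [0, 1, 0, 0],
    [0, 1, 0, 0],
    [0, 1, 0, 0],
    [0, 1, 0, 0],
    [0, 1, 0, 0]
  ]
}}

```text
clock: 33.4
eef_pos: [0.52, -0.2631, 0.1816]
tool_rot: [0.047, 0.999, -0.003, 0.01]
ft_force: [0.5, -1.0, -0.5]
grip_width: 0.0004
grasp_force: 0.0
```

{"api": "apply_moves", "payload": {
  "commands": [
    [0, 1, 0, 0],
    [0, 1, 0, 0],
    [0, 1, 0, 0],
    [0, 1, 0, 0],
    [0, 1, 0, 0]
  ]
}}

```text
clock: 33.82
eef_pos: [0.5294, -0.1636, 0.181]
tool_rot: [0.047, 0.999, -0.003, 0.01]
ft_force: [0.9, 1.0, 0.7]
grip_width: 0.0
grasp_force: 0.0
```

{"api": "apply_moves", "payload": {
  "commands": [
    [0, 1, 0, 0],
    [0, 1, 0, 0],
    [0, 1, 0, 0],
    [0, 1, 0, 0],
    [0, 1, 0, 0]
  ]
}}

```text
clock: 34.23
eef_pos: [0.5388, -0.0642, 0.1804]
tool_rot: [0.047, 0.999, -0.004, 0.01]
ft_force: [0.4, -0.1, -0.2]
grip_width: 0.0001
grasp_force: 0.0
```

{"api": "apply_moves", "payload": {
  "commands": [
    [0, 1, 0, 0],
    [0, 1, 0, 0],
    [0, 1, 0, 0],
    [0, 1, 0, 0],
    [0, 1, 0, 0]
  ]
}}

```text
clock: 34.65
eef_pos: [0.5481, 0.0353, 0.1797]
tool_rot: [0.047, 0.999, -0.004, 0.01]
ft_force: [1.1, 0.8, -0.2]
grip_width: -0.0003
grasp_force: 0.0
```

{"api": "apply_moves", "payload": {
  "commands": [
    [0, 1, 0, 0],
    [0, 1, 0, 0],
    [0, 1, 0, 0],
    [0, 0, 0, 0],
    [0, 0, 0, 0]
  ],
  "claw": 0
}}

```text
clock: 35.07
eef_pos: [0.5538, 0.0948, 0.1791]
tool_rot: [0.046, 0.999, -0.004, 0.01]
ft_force: [-0.6, 0.3, 0.2]
grip_width: 0.0603
grasp_force: 0.0
```

```bash
python3 st.py .5566 .1001 .0563;python3 pl.py
python3 - <<'E'
from h import *
w=snap('wrist')
print(proj(w,(.5566,.1001,.072)))
cv2.imwrite('pics/w6.png',w['image'])
E
```

```text
35.0667 q [ 0.176  0.39   0.017  1.18  -0.012  0.268] p [0.5538 0.0948 0.1791] phi 3.0495 z [ 0.02  -0.009 -1.   ] f [-0.6  0.3  0.2] 0.0603
units of tool shift [0.016 0.319 6.141]
[318, 150, 23, 11, 63] [328.3 154.6] [ 0.6407 -0.2246]
[249, 175, 12, 17, 144] [254.7 182.9] [ 0.5477 -0.0022]
[264, 178, 17, 17, 224] [272.  185.7] [ 0.5403 -0.054 ]
[284, 180, 17, 17, 222] [291.9 187.9] [ 0.5352 -0.1134]
[312, 182, 16, 15, 200] [319.7 188.9] [ 0.5339 -0.1966]
[264.84033695 197.03428048]
```

View pics/w6.png

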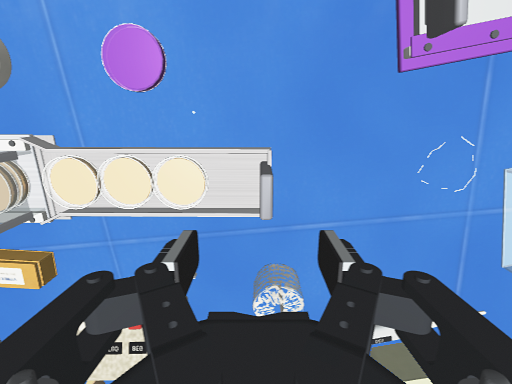

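Wrist view: three plates in a row in the carrier, and the grip top at about (266,195) matches the prediction. Descend and grip.

{"api": "apply_moves", "payload": {
  "commands": [
    [0.02, 0.32, 0.5, 0],
    [0, 0, 1, 0],
    [0, 0, 1, 0],
    [0, 0, 1, 0],
    [0, 0, 1, 0]
  ]
}}

```text
clock: 35.58
eef_pos: [0.5561, 0.0987, 0.0878]
tool_rot: [0.048, 0.999, -0.004, 0.011]
ft_force: [0.5, 0.2, -0.2]
grip_width: 0.0855
grasp_force: 0.0
```

{"api": "apply_moves", "payload": {
  "commands": [
    [0, 0, 0.7, 0],
    [0, 0, 0.5, 0],
    [0, 0, 0.44, 0],
    [0, 0, 0, 0],
    [0, 0, 0, 0]
  ]
}}

```text
clock: 36.0
eef_pos: [0.557, 0.0988, 0.0563]
tool_rot: [0.048, 0.999, -0.004, 0.01]
ft_force: [-0.3, -0.0, 0.0]
grip_width: 0.0855
grasp_force: 0.0
```

{"api": "apply_moves", "payload": {
  "commands": [
    [0, 0, 0, 0],
    [0, 0, 0, 0],
    [0, 0, 0, 0],
    [0, 0, 0, 0],
    [0, 0, 0, 0]
  ],
  "claw": 1
}}

```text
clock: 36.42
eef_pos: [0.5574, 0.0991, 0.057]
tool_rot: [0.047, 0.999, -0.004, 0.011]
ft_force: [0.2, -0.4, 0.5]
grip_width: 0.0258
grasp_force: 0.0
```

{"api": "apply_moves", "payload": {
  "commands": [
    [0, 0, 0, 0],
    [0, 0, 0, 0],
    [0, 0, 0, 0],
    [0, 0, 0, 0],
    [0, 0, 0, 0]
  ]
}}

```text
clock: 36.83
eef_pos: [0.5575, 0.1001, 0.057]
tool_rot: [0.047, 0.999, -0.003, 0.011]
ft_force: [0.8, 5.3, 3.0]
grip_width: 0.0111
grasp_force: 59.5
```

```bash
python3 st.py
```

```text
36.8333 q [ 0.183  0.513 -0.137  0.9   -0.01   0.277] p [0.5575 0.1001 0.057 ] phi 3.0478 z [ 0.022 -0.006 -1.   ] f [0.8 5.3 3. ] 0.0111
```

{"api": "apply_moves", "payload": {
  "commands": [
    [0, 0.1, 0, 0],
    [0, 0.2, -0.002, 0],
    [0, 0.3, -0.002, 0],
    [0, 0.3, -0.002, 0],
    [0, 0.3, -0.002, 0]
  ]
}}

```text
clock: 37.25
eef_pos: [0.5597, 0.1198, 0.057]
tool_rot: [0.049, 0.999, -0.007, 0.011]
ft_force: [-0.1, -6.2, 5.0]
grip_width: 0.0113
grasp_force: 60.0
```

{"api": "apply_moves", "payload": {
  "commands": [
    [0, 0.35, -0.002, 0],
    [0, 0.35, -0.002, 0],
    [0, 0.35, -0.002, 0],
    [0, 0.35, -0.002, 0],
    [0, 0.35, -0.002, 0]
  ]
}}

```text
clock: 37.67
eef_pos: [0.5631, 0.1546, 0.057]
tool_rot: [0.049, 0.999, -0.007, 0.011]
ft_force: [-1.4, -7.7, 5.9]
grip_width: 0.0115
grasp_force: 60.1
```

{"api": "apply_moves", "payload": {
  "commands": [
    [0, 0.35, -0.002, 0],
    [0, 0.35, -0.002, 0],
    [0, 0.3, 0, 0],
    [0, 0.2, 0, 0],
    [0, 0.1, 0, 0]
  ]
}}

```text
clock: 38.08
eef_pos: [0.5657, 0.1808, 0.057]
tool_rot: [0.048, 0.999, -0.007, 0.012]
ft_force: [-0.4, -7.7, 8.1]
grip_width: 0.0119
grasp_force: 60.2
```

{"api": "apply_moves", "payload": {
  "commands": [
    [0, 0, 0, 0],
    [0, 0, 0, 0],
    [0, 0, 0, 0],
    [0, 0, 0, 0],
    [0, 0, 0, 0]
  ]
}}

```text
clock: 38.5
eef_pos: [0.5657, 0.181, 0.057]
tool_rot: [0.048, 0.999, -0.006, 0.012]
ft_force: [-0.9, -4.6, 5.6]
grip_width: 0.0111
grasp_force: 60.0
```

```bash
python3 st.py; python3 pl.py
```

```text
38.5 q [ 0.319  0.561 -0.051  0.941 -0.02   0.416] p [0.5657 0.181  0.057 ] phi 3.045 z [ 0.022 -0.014 -1.   ] f [-0.9 -4.6  5.6] 0.0111
[318, 150, 23, 11, 60] [328.5 154.4] [ 0.6413 -0.2251]
[218, 172, 16, 17, 222] [225.5 180.1] [0.5544 0.0847]
[238, 174, 16, 17, 219] [245.4 182.5] [0.5484 0.0254]
[257, 177, 17, 16, 222] [265.2 184.6] [ 0.5432 -0.0338]
[312, 181, 16, 16, 201] [319.7 188.9] [ 0.5339 -0.1967]
```

{"api": "apply_moves", "payload": {
  "commands": [
    [0, 0, 0, 0],
    [0, 0, 0, 0],
    [0, 0, 0, 0],
    [0, 0, 0, 0],
    [0, 0, 0, 0]
  ],
  "claw": 0
}}

```text
clock: 38.97
eef_pos: [0.5649, 0.1837, 0.056]
tool_rot: [0.047, 0.999, -0.004, 0.011]
ft_force: [0.4, -0.2, -0.1]
grip_width: 0.0715
grasp_force: 0.0
```

{"api": "apply_moves", "payload": {
  "commands": [
    [0, 0, -0.4, 0],
    [0, 0, -0.8, 0],
    [0, 0, -1, 0],
    [0, 0, -1, 0],
    [0, 0, -1, 0]
  ]
}}

```text
clock: 39.38
eef_pos: [0.5632, 0.1844, 0.1417]
tool_rot: [0.047, 0.999, -0.004, 0.011]
ft_force: [-0.1, -0.7, -1.0]
grip_width: 0.0854
grasp_force: 0.0
```

{"api": "apply_moves", "payload": {
  "commands": [
    [0, 0, -1, 0],
    [0, 0, -1, 0],
    [0, 0, 0, 0],
    [0, 0, 0, 0],
    [0, 0, 0, 0]
  ]
}}

```text
clock: 39.8
eef_pos: [0.5621, 0.1846, 0.1799]
tool_rot: [0.047, 0.999, -0.004, 0.01]
ft_force: [-0.2, 0.1, -0.5]
grip_width: 0.0852
grasp_force: 0.0
```

```bash
python3 st.py; python3 pl.py
python3 - <<'E'
from h import *
w=snap('wrist');a=snap('top')
cv2.imwrite('pics/f.png',np.hstack([cv2.resize(w['image'],(400,300)),cv2.resize(a['image'][140:245,250:390],(400,300))]))
E
```

```text
39.8 q [ 0.324  0.448  0.108  1.215 -0.015  0.419] p [0.5621 0.1846 0.1799] phi 3.0471 z [ 0.021 -0.009 -1.   ] f [-0.2  0.1 -0.5] 0.0852
[318, 150, 23, 11, 61] [328.8 154.5] [ 0.6409 -0.226 ]
[217, 172, 17, 17, 221] [225.4 180.1] [0.5542 0.085 ]
[237, 175, 17, 16, 217] [245.4 182.6] [0.5481 0.0255]
[257, 177, 17, 17, 224] [265.  184.6] [ 0.5433 -0.0331]
[312, 182, 16, 15, 198] [319.7 188.9] [ 0.5338 -0.1966]
```

View pics/f.png

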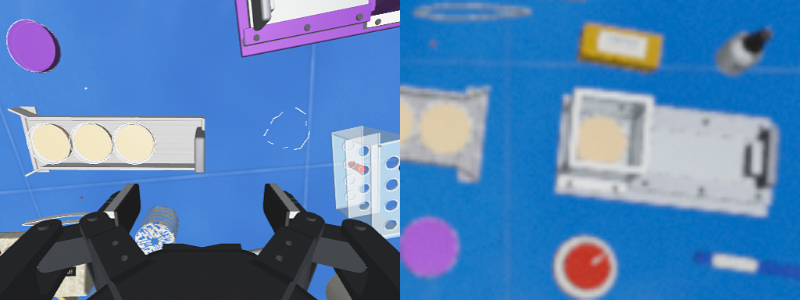

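The final view shows three plates lying in the carrier, well clear of the dispenser. The plunger is home, the remaining plates are in the magazine and the other things haven't moved. Handing in.

```bash
python3 -c "
from workcell import bot
print(bot.job_done())"
```

```text
the job is handed in; nothing more can be done
None
```

I docked the carrier, counted three plates into it with two left in the magazine, pulled it back about 80 mm and released it, then handed the job in at about 40 s; the hand-in returned no verdict.

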